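Start a titration run at the bench

TASK

Start the titration run: switch the titrator on at its blue rocker, then switch the stirrer on at its orange rocker, each by pressing the raised, white-striped half down as far as it will go, and only then press the green start key fully down, hold it down for a good second and let go. Do not press the red stop key or turn the stirrer's black speed knob, and do not pick up or shift the key pod, beaker, vial, bottle or tissue box.

Things in the scene. Friction and masses are not known exactly. Their poses are not given: they have to be found in the camera images.
- titrator: white titrator control unit with a dark screen and a green line across its front, fixed to the bench, 200 (x) x 140 (y) x 70 mm high deck, highest part 117 mm at the far left corner. Origin: centre of its underside; its front is -x, its left +y. The titrator, stirrer and key pod stand side by side in any order
- titrator_rocker (a joint): blue rocker paddle 60 mm long (along the unit's x) x 30 mm wide, on the deck, pivot at x -55, y -35, z 80 mm of the titrator frame. 0 = off (as at the start, far half raised), 0.4 rad = on (far half down, near half raised). Grows as the far half is pressed. Stiff, no spring: takes about 4 N at the stripe all the way and stays where it is left, so press it to its stop
- titrator_rocker_press (a point): top of the titrator's rocker, on the centre line of the half that is raised at the start (the far half, +x in the titrator's own frame), marked by a white stripe across the paddle. It lies 22 mm along the paddle from the pivot and 8 mm from the paddle's end; in the titrator frame at the start it is at x -34, y -35, z 88 mm; it sinks 9 mm when the rocker goes over
- stirrer: grey magnetic stirrer, fixed to the bench, 200 (x) x 140 (y) mm, deck 60 mm high, round steel plate 100 mm across at x 45 mm whose top is 64 mm high. Origin: centre of its underside; its front is -x, its left +y
- stirrer_rocker (a joint): orange rocker paddle, same size as the blue one, pivot at x -55, y -35, z 70 mm of the stirrer frame. 0 = off (as at the start, far half raised), 0.4 rad = on (far half down, near half raised). Grows as the far half is pressed. Stiff, no spring: takes about 4 N at the stripe all the way and stays where it is left, so press it to its stop
- stirrer_rocker_press (a point): top of the stirrer's rocker, on the centre line of the half that is raised at the start (the far half, +x in the stirrer's own frame), marked by a white stripe across the paddle. It lies 22 mm along the paddle from the pivot and 8 mm from the paddle's end; in the stirrer frame at the start it is at x -34, y -35, z 78 mm; it sinks 9 mm when the rocker goes over
- speed_knob_mark (a point): point near the rim of the stirrer's black speed knob (30 mm across, axis at x -60, y 42 mm of the stirrer frame, standing on the deck); moves if the knob is turned. To be left as it is
- key_pod: loose white key pod, 100 (x) x 150 (y) x 29 mm, 0.7 kg, rubber-footed, standing flat on the bench with a green strip along its front. Origin: centre of its underside; x away from the front, y to its left. Not to be lifted or pushed along
- start_key (a joint): green start key, round, 30 mm across: 0 = up, 0.006 m = fully down. Spring, about 1.5 N to start and 5 N at the bottom; comes back up when released
- start_key_top (a point): centre of the green key's top, 47 mm above the bench, at x 5, y 36 mm of the pod frame; sinks with the key, its housing stands 12 mm above the pod
- stop_key (a joint): red stop key beside the green one, same make: 0 = up, 0.006 m = fully down. To be left alone
- stop_key_top (a point): centre of the red key's top, 47 mm above the bench, at x 5, y -36 mm of the pod frame
- beaker: loose glass beaker standing on the stirrer's plate, 66 mm across, 70 mm high. Origin: centre of its underside
- vial: loose small glass vial with a black cap, 28 mm across, 55 mm high, standing in the gap between two of the units. Origin: centre of its underside
- reagent_bottle: loose amber bottle with a green cap, 52 mm across, 100 mm high, standing behind the units. Origin: centre of its underside
- tissue_box: loose white and green box, 100 x 200 x 75 mm, standing behind the units. Origin: centre of its underside
Mind the look-alikes: they are no part of the job. What is shaped like the key_pod but yellow is not meant.

How it is judged:
By the outcome, as a careful person would: the job done as asked, in the order asked, and still so for the second after the job is handed in, with the robot touching nothing.
It also fails if it takes over 54 s, if anything falls off the work surface, if the arm or the gripper's body presses on something with over 40 N, if the wrist force passes 120 N, or if a joint passes its speed limit or range.

ROBOT

A 6-joint arm with a two-finger parallel gripper is mounted at the origin on the work surface. World frame = base frame: x ahead of the robot, y to its left, z up, the work surface at z = 0. Lengths are in mm, angles in degrees, forces in N, time in s.
With the tool pointing down it reaches from about 350 to 850 mm from the base axis. Payload 8.1 kg.
Tool frame: the origin (TCP) lies at the very end of the fingers, on their centre line; the grasp point (between the pads) lies behind it (grip_point_offset is the z of the grasp point in the tool frame, in mm); z points along the fingers, y is the direction in which the jaws open and shut (so a half turn about z gives the same grasp; the last joint's range is limited). The gripper opens to 85 mm and grips with 20 to 120 N. Pads are 22 mm wide; open, the fingers measure 114 mm over their backs; the gripper's body (76 mm by 85 mm) begins 54 mm behind the grasp point. The pads swing forward as they close: fully open they stand 13 mm farther back than shut.
Start: joints at [-75.31, 7.471, 85.268, -0, 87.261, -4.893], TCP at [201.13, -565.289, 231.292] pointing down, gripper open.
Joint ranges: [-169.43, 169.43], [-51.17, 129.36], [1.28, 143.12], [-76.62, 256.62], [0, 156.53], [-152.29, 152.29]. Speed limits (degrees/s): [136.94, 136.94, 159.86, 180, 180, 180].

INTERFACE

Orientations are given as [roll, pitch, yaw] about the fixed x, y, z axes, in that order (R = Rz(yaw) Ry(pitch) Rx(roll)).
In Python, from bench import * gives the robot as it stands.
- The arm moves only by the tool drive_tool, never from a script. Its argument "commands" is text: rows parted by semicolons, each of 6 numbers parted by spaces: the shift along the tool's x, y, z in m, then the turn, a rotation vector about the tool's x, y, z in rad. A call has 1 to 10 rows; each row shifts and turns the commanded pose from where the row before left it, along the tool's axes as they then stand; what a row does not reach is not made up. A row lasts 1/10 s, in which the tool goes at most 50 mm and 8.59 degrees, less where a joint would pass 70% of its speed; a pose out of reach is approached as far as the arm can. A call is refused whole if a number of a shift passes 0.05 or a number of a turn 0.15, either way. A call with a gripper value outside its range is refused whole. "hand" is the finger opening in m, from 0 to 0.0854, set as the call begins (left out, the last holds). The fingers move at their own pace and stop on an object; "grip_force" is the grip in N (left out, the last holds). Time passes only in rows, so rows that do not move let the fingers close. It gives the time, the measured TCP pose, the force and the opening at its end, in the units of the state.
- sense(): the state, without advancing time (a new reading comes with each control period).
- snapshot(name): name is "side" or "top" or "wrist"; returns a dict with "img" (400x640x3 uint8, blue, green, red), "K" (3x3 intrinsics, pixels), "world_to_cam" (4x4, takes a point from world to camera coordinates); the wrist camera has in their place "tool_from_camera" (4x4, takes a point from camera to tool coordinates, whose origin is the TCP and whose axes are the flange's). Camera axes: x right, y up, looking along -z (the intrinsics and any distortion apply to the point x, -y, -z); pixel columns grow to the right and rows downward; lengths in mm; the calibration is good to about 2 mm. A picture is of the moment at which its call begins: read the wrist's pose just before it. There is no depth.
- hand_in(): hands the job in, once; it reports no verdict.
The state is a dict: "time": time; "joint_pos": joint angles; "qd": joint speeds; "joint_efforts": joint torques, N m; "tool_pos": TCP position; "tcp_rot": TCP orientation; "ft_force": force on the tool from outside, world axes, zero at the start; "wrist_torque": the same for the moment, N m; "finger_gap": finger opening in mm.
Only numpy, scipy, OpenCV 4.12 (cv2) and the standard library are available. Lean on these libraries where they do the work, as an engineer would, in place of code of your own. Each camera call takes 0.05 s, during which the arm holds its last target.

## Working session

There is one attempt and no reset: what is moved stays moved. The work goes in short steps, Python scripts to look and compute and a tool call to move; the robot and the scene stay as the last step left them, time stands still between calls to the robot, and variables do not carry over. Pictures are saved under pics/ and viewed, and the job is handed in when it is done.

Besides the shell and the picture viewer there is one more tool, called after "Emit:" by a JSON object that holds its "fn" and its "kwargs". drive_tool: Moves the arm, as the interface text tells. Its arguments: {"type":"object","properties":{"commands":{"type":"string"},"hand":{"type":"number"},"grip_force":{"type":"number"}},"required":["commands"]}

```bash
mkdir -p pics; ls
python3 - <<'E'
from bench import *
import cv2,pickle
s=sense();print({k:s[k] for k in('time','tool_pos','tcp_rot','ft_force','finger_gap')})
d={}
for n in('side','top'):
    d[n]=snapshot(n);cv2.imwrite(f'pics/{n}0.png',d[n]['img'])
    print(n,d[n]['K'],d[n]['world_to_cam'],[k for k in d[n]])
pickle.dump(d,open('d0.pkl','wb'))
E
```

```text
pics
{'time': 0.0, 'tool_pos': array([ 200.97745169, -564.74918931,  230.20196345]), 'tcp_rot': array([-1.79891324e+02, -1.00022310e-02,  1.95804087e+01]), 'ft_force': array([-0.65084719,  0.56166148, -0.7880257 ]), 'finger_gap': 85.4938974691227}
side [[367.81850495   0.         319.86944171]
 [  0.         367.81850495 200.13264538]
 [  0.           0.           1.        ]] [[-9.96647853e-01 -8.14655158e-02 -7.51180103e-03  5.52746767e+02]
 [ 3.95017083e-02 -5.59595564e-01  8.27823907e-01 -1.11632256e+02]
 [-7.16426721e-02  8.24752190e-01  5.60937744e-01 -7.43005709e+02]
 [ 0.00000000e+00  0.00000000e+00  0.00000000e+00  1.00000000e+00]] ['img', 'K', 'world_to_cam']
top [[424.92956009   0.         318.21952285]
 [  0.         424.92956009 204.24311286]
 [  0.           0.           1.        ]] [[-5.06644929e-02 -9.98711988e-01  2.73375389e-03  2.12530413e+01]
 [ 9.77733584e-01 -4.90417500e-02  2.04039079e-01 -5.55328667e+02]
 [-2.03642206e-01  1.30104195e-02  9.78958927e-01 -9.84344092e+02]
 [ 0.00000000e+00  0.00000000e+00  0.00000000e+00  1.00000000e+00]] ['img', 'K', 'world_to_cam']
```

View pics/top0.png

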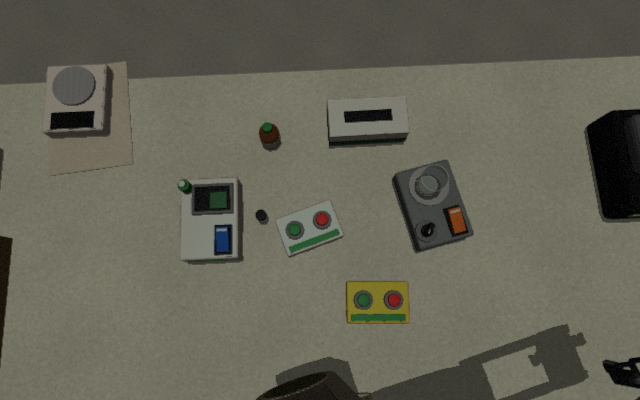

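View pics/side0.png

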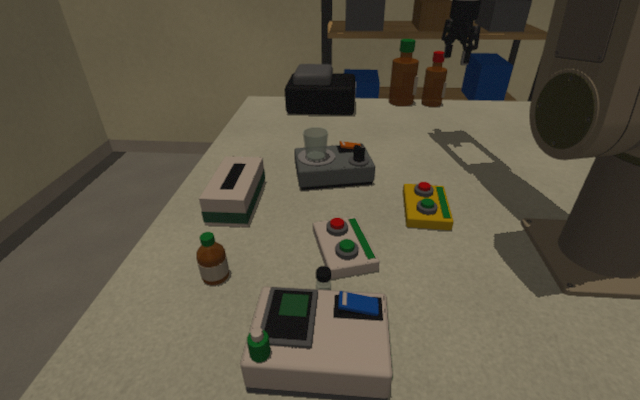

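```bash
cat > h.py <<'E'
import numpy as np,cv2,pickle
def ray(c,uv,z):
    K,W=c['K'],c['world_to_cam']; R=W[:3,:3];t=W[:3,3]
    p=np.linalg.inv(K)@np.array([uv[0],uv[1],1.]); d=R.T@np.array([p[0],-p[1],-p[2]]); o=-R.T@t
    return o+d*(z-o[2])/d[2]
def proj(c,P):
    q=c['world_to_cam'][:3,:3]@np.asarray(P,float)+c['world_to_cam'][:3,3]
    v=c['K']@np.array([q[0],-q[1],-q[2]]);return v[:2]/v[2]
E
python3 - <<'E'
from h import *
d=pickle.load(open('d0.pkl','rb'));im=d['top']['img']
a=cv2.resize(im[160:280,170:350],None,fx=4.4,fy=4.4,interpolation=cv2.INTER_CUBIC)
b=cv2.resize(im[150:260,380:480],None,fx=5,fy=5,interpolation=cv2.INTER_CUBIC)
cv2.imwrite('pics/za.png',cv2.convertScaleAbs(a,alpha=1.4));cv2.imwrite('pics/zb.png',cv2.convertScaleAbs(b,alpha=1.6))
hsv=cv2.cvtColor(im,cv2.COLOR_BGR2HSV)
for n,lo,hi,z in[('blue',(105,150,60),(125,255,255),80),('orange',(5,150,90),(15,255,255),70),('green',(45,80,40),(90,255,255),47),('red',(172,120,60),(180,255,255),47),('yellow',(22,120,60),(32,255,255),29)]:
    m=cv2.inRange(hsv,lo,hi)
    k,l,st,ce=cv2.connectedComponentsWithStats(m)
    for i in range(1,k):
        if st[i,4]>25: print(n,ce[i].round(1),st[i],ray(d['top'],ce[i],z).round(1))
E
```

```text
blue [222.  240.6] [215 226  14  26 271] [475.  224.1  80. ]
orange [457.5 221.9] [450 211  16  22 229] [ 493.  -338.5   70. ]
green [266.6 126.6] [262 122  10  10  72] [768.3 115.5  47. ]
green [184.3 185.7] [178 180  11  11  52] [621.7 324.5  47. ]
green [218.  199.6] [210 191  17  18 272] [582.  240.8  47. ]
green [294.1 229. ] [289 224  12  11 111] [499.   55.1  47. ]
green [313.7 240.3] [289 229  50  24 309] [469.    8.6  47. ]
green [363.3 299.6] [357 294  13  12 122] [ 322.3 -101.7   47. ]
green [378.  317.1] [351 314  54   7 368] [ 280.7 -133.3   47. ]
yellow [376.5 298.6] [ 346  281   64   42 1645] [ 322.7 -135.5   29. ]
```

View pics/za.png

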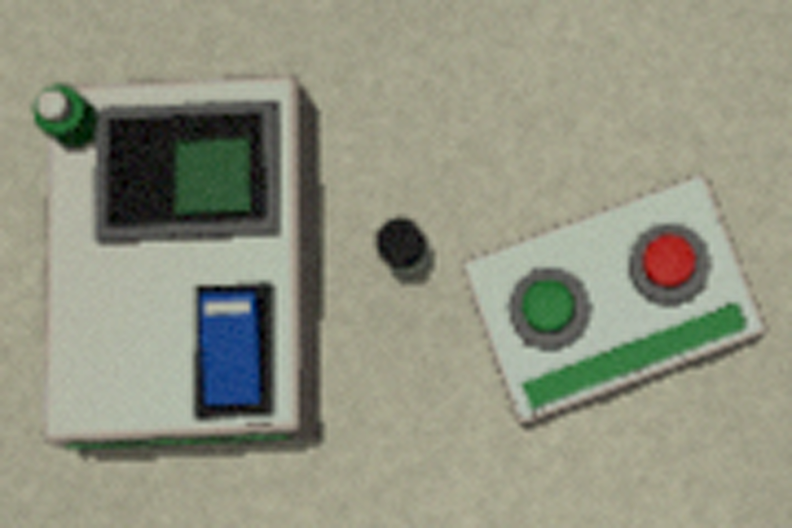

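View pics/zb.png

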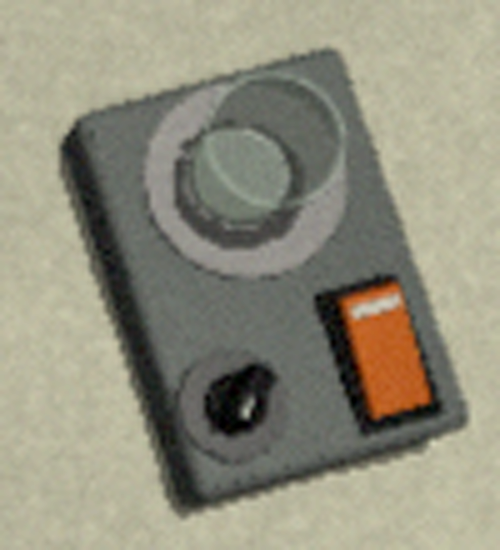

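Run:
```python
from h import *
import bench
print([x for x in dir(bench) if not x.startswith('_')])
try: print(bench.grip_point_offset)
except Exception as e: print(e)
d=pickle.load(open('d0.pkl','rb'));t=d['top'];s=d['side']
im=s['img']
cv2.imwrite('pics/zs.png',cv2.resize(im[280:335,320:400],None,fx=8,fy=8,interpolation=cv2.INTER_CUBIC))
cv2.imwrite('pics/zo.png',cv2.resize(im[120:180,290:380],None,fx=8,fy=8,interpolation=cv2.INTER_CUBIC))
for n,uv,z in[('T',(221.4,229.6),88),('S',(454.8,210.4),78),('G',(294.2,229.1),47),('R',(170+669.5/4.4-.5,160+261.5/4.4-.5),47)]:
    p=ray(t,uv,z);print(n,p.round(1),'side px',proj(s,p).round(1))
# edge yaw
def Z(x,y):return (170+(x+.5)/4.4-.5,160+(y+.5)/4.4-.5)
def Y(x,y):return (380+(x+.5)/5-.5,150+(y+.5)/5-.5)
def yaw(a,b,z):
    v=ray(t,b,z)-ray(t,a,z);return np.degrees(np.arctan2(v[1],v[0])),np.linalg.norm(v)
print('T',yaw(Z(48,437),Z(55,83),70),yaw(Z(297,433),Z(296,80),70))
print('S',yaw(Y(200,503),Y(82,125),60),yaw(Y(462,425),Y(335,55),60))
w=bench.snapshot('wrist');print(w['tool_from_camera'].round(2),w['K'])
```

```text
['PlanningError', 'grip_point_offset', 'hand_in', 'sense', 'snapshot']
-18.700000000000003
T [500.  223.6  88. ] side px [343.9 297.4]
S [ 519.9 -332.6   78. ] side px [342.1 142.1]
G [498.7  54.9  47. ] side px [346.3 243.7]
R [520.6 -13.5  47. ] side px [336.5 221.6]
T (np.float64(-0.25887706685997974), np.float64(196.23434693314974)) (np.float64(-0.5122530058998589), np.float64(195.86470556342448))
S (np.float64(11.88468336308339), np.float64(193.8430622706824)) (np.float64(12.070694159976622), np.float64(192.73956965504192))
[[-0.0000e+00  9.6000e-01  2.8000e-01  6.9700e+01]
 [ 1.0000e+00  0.0000e+00  0.0000e+00  1.3000e-01]
 [ 0.0000e+00  2.8000e-01 -9.6000e-01 -1.4273e+02]
 [ 0.0000e+00  0.0000e+00  0.0000e+00  1.0000e+00]] [[308.24375787   0.         319.06315291]
 [  0.         308.24375787 196.43939579]
 [  0.           0.           1.        ]]
```

View pics/zs.png

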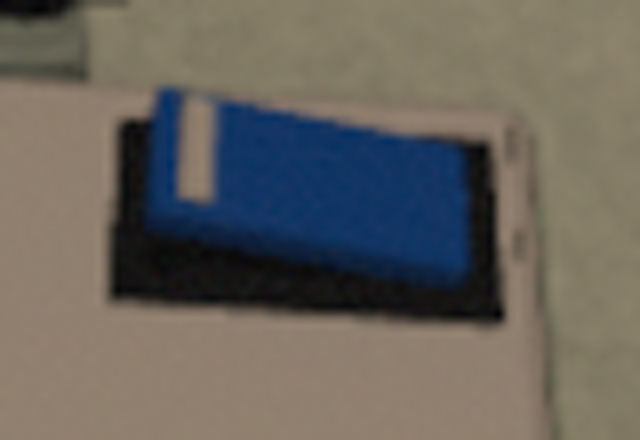

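View pics/zo.png

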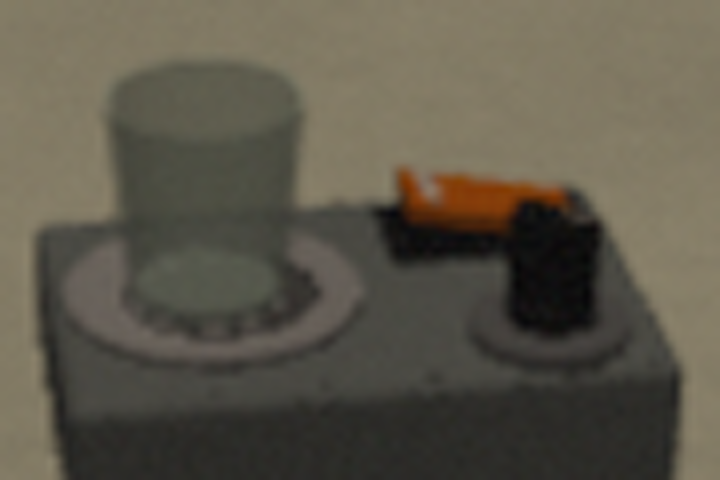

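Emit:
{"fn": "drive_tool", "kwargs": {"commands": "0.04 0 0 0 0 0.116;0.04 0 0 0 0 0.116;0.04 0 0 0 0 0.116", "hand": 0, "grip_force": 40}}

```text
time: 0.45
tool_pos: [318.4, -537.9, 231.1]
tcp_rot: [-180.0, 0.0, -0.7]
ft_force: [0.2, -0.4, 0.0]
finger_gap: 44.1
```

Emit:
{"fn": "drive_tool", "kwargs": {"commands": "0.018 -0.045 0 0 0 0;0.018 -0.045 0 0 0 0;0.018 -0.045 0 0 0 0;0.018 -0.045 0 0 0 0;0.018 -0.045 0 0 0 0;0.018 -0.045 0 0 0 0;0.018 -0.045 0 0 0 0;0.018 -0.045 0 0 0 0;0.018 -0.045 0 0 0 0;0.018 -0.045 0 0 0 0"}}

```text
time: 1.45
tool_pos: [500.6, -87.7, 231.2]
tcp_rot: [180.0, -0.0, -0.4]
ft_force: [0.5, -0.1, -0.1]
finger_gap: 0.1
```

Emit:
{"fn": "drive_tool", "kwargs": {"commands": "0 -0.045 0 0 0 0;0 -0.045 0 0 0 0;0 -0.045 0 0 0 0;0 -0.045 0 0 0 0;0 -0.045 0 0 0 0;0 -0.045 0 0 0 0;0 -0.042 0 0 0 0;0 0 0 0 0 0;0 0 0 0 0 0"}}

```text
time: 2.35
tool_pos: [501.8, 223.1, 230.8]
tcp_rot: [180.0, 0.1, -0.2]
ft_force: [0.2, -0.0, -0.1]
finger_gap: 0.1
```

```bash
cat >> h.py <<'E'
from scipy.spatial.transform import Rotation as Ro
def wcam(s,w):
    T=np.eye(4);T[:3,:3]=Ro.from_euler('xyz',s['tcp_rot'],degrees=True).as_matrix();T[:3,3]=s['tool_pos']
    return dict(img=w['img'],K=w['K'],world_to_cam=np.linalg.inv(T@w['tool_from_camera']))
E
python3 - <<'E'
from bench import *
from h import *
s=sense();c=wcam(s,snapshot('wrist'))
print(s['tool_pos'],s['tcp_rot'],s['time'],s['finger_gap'],s['ft_force'],s['joint_pos'])
cv2.imwrite('pics/w1.png',c['img']);pickle.dump(c,open('w1.pkl','wb'))
print(proj(c,(500,223.6,88)),proj(c,s['tool_pos']))
E
```

```text
[501.78540253 223.081312   230.76287796] [ 1.79962173e+02  5.21940397e-02 -2.19758222e-01] 2.35 0.06426905654790488 [ 0.23582085 -0.03887261 -0.0843557 ] [ 1.86315265e+01 -3.22233380e-01  9.34425171e+01 -1.89601302e-02
  8.69413331e+01  1.08852289e+02]
[318.08644525 185.27053749] [318.46079062 250.39919137]
```

View pics/w1.png

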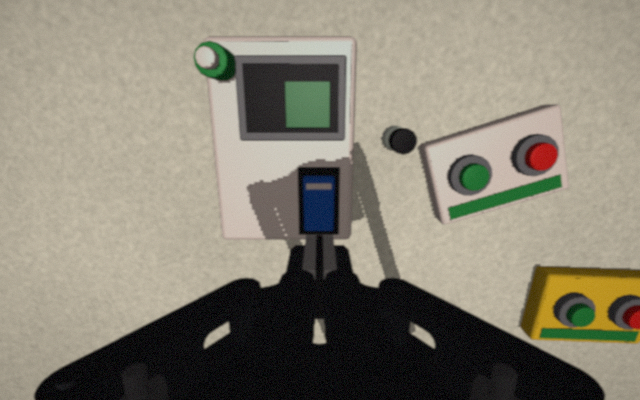

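Emit:
{"fn": "drive_tool", "kwargs": {"commands": "0 0 0.03 0 0 0;0 0 0.03 0 0 0;0 0 0.03 0 0 0;0 0 0.03 0 0 0;0 0 0.015 0 0 0;0 0 0 0 0 0;0 0 0 0 0 0"}}

```text
time: 3.1
tool_pos: [503.0, 221.8, 97.3]
tcp_rot: [-180.0, -0.0, -0.4]
ft_force: [0.7, 0.7, 0.9]
finger_gap: 0.2
```

Emit:
{"fn": "drive_tool", "kwargs": {"commands": "0 0 0.002 0 0 0;0 0 0.002 0 0 0;0 0 0.002 0 0 0;0 0 0.002 0 0 0;0 0 0 0 0 0"}}

```text
time: 3.6
tool_pos: [502.9, 222.5, 88.8]
tcp_rot: [-180.0, -0.1, -0.4]
ft_force: [0.9, -0.8, 2.2]
finger_gap: -0.2
```

Emit:
{"fn": "drive_tool", "kwargs": {"commands": "0 0 0.002 0 0 0;0 0 0.002 0 0 0;0 0 0 0 0 0"}}

```text
time: 3.9
tool_pos: [502.5, 222.4, 84.3]
tcp_rot: [-180.0, -0.0, -0.4]
ft_force: [1.2, -0.1, 3.0]
finger_gap: 0.2
```

Emit:
{"fn": "drive_tool", "kwargs": {"commands": "0 0 0.001 0 0 0;0 0 0.001 0 0 0;0 0 0 0 0 0"}}

```text
time: 4.2
tool_pos: [502.7, 222.4, 82.6]
tcp_rot: [-180.0, -0.1, -0.4]
ft_force: [2.6, 0.3, 4.9]
finger_gap: 0.0
```

Emit:
{"fn": "drive_tool", "kwargs": {"commands": "0 0 0.001 0 0 0;0 0 0.001 0 0 0;0 0 0 0 0 0"}}

```text
time: 4.5
tool_pos: [502.9, 222.4, 80.8]
tcp_rot: [-180.0, -0.1, -0.4]
ft_force: [2.7, -0.9, 5.2]
finger_gap: -0.3
```

Emit:
{"fn": "drive_tool", "kwargs": {"commands": "0 0 0.001 0 0 0;0 0 0.001 0 0 0;0 0 0 0 0 0"}}

```text
time: 4.8
tool_pos: [503.1, 222.5, 80.4]
tcp_rot: [-180.0, -0.1, -0.4]
ft_force: [-3.3, -2.7, 17.1]
finger_gap: -0.2
```

Emit:
{"fn": "drive_tool", "kwargs": {"commands": "0 0 0.001 0 0 0;0 0 0 0 0 0;0 0 0 0 0 0"}}

```text
time: 5.1
tool_pos: [503.2, 222.5, 80.2]
tcp_rot: [-180.0, -0.1, -0.3]
ft_force: [-7.3, -4.3, 24.5]
finger_gap: 0.1
```

Emit:
{"fn": "drive_tool", "kwargs": {"commands": "0 0 -0.02 0 0 0;0 0 -0.03 0 0 0;0 0 -0.03 0 0 0;0 0 -0.03 0 0 0;0 0 -0.03 0 0 0;0 0 0 0 0 0"}}

```text
time: 5.7
tool_pos: [503.8, 223.0, 221.7]
tcp_rot: [-179.9, -0.3, -0.3]
ft_force: [0.3, 1.0, 0.8]
finger_gap: -0.1
```

Run:
```python
from bench import *
from h import *
s=sense();c=wcam(s,snapshot('wrist'));t=snapshot('side')
print(s['tool_pos'],s['tcp_rot'],s['time'],s['ft_force'])
a=cv2.resize(t['img'][280:335,320:400],(640,440),interpolation=cv2.INTER_CUBIC)
b=cv2.resize(c['img'][140:260,260:380],(440,440),interpolation=cv2.INTER_CUBIC)
im=cv2.resize(np.hstack([a,b]),None,fx=.74,fy=.74)
cv2.imwrite('pics/c1.png',im)
```

```text
[503.80209815 223.02991823 221.68268359] [-179.88223112   -0.29767468   -0.34888627] 5.7 [0.30759729 1.00125206 0.83957569]
```

View pics/c1.png

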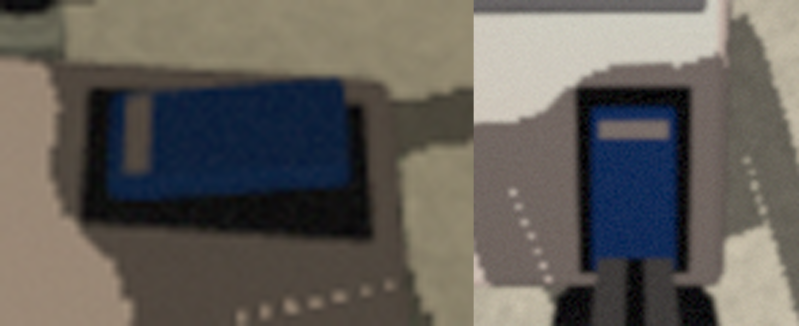

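Emit:
{"fn": "drive_tool", "kwargs": {"commands": "0.0015 0.045 0 0 0 0;0.0015 0.045 0 0 0 0;0.0015 0.045 0 0 0 0;0.0015 0.045 0 0 0 0;0.0015 0.045 0 0 0 0;0.0015 0.045 0 0 0 0;0.0015 0.045 0 0 0 0;0.0015 0.045 0 0 0 0;0.0015 0.045 0 0 0 0;0.0015 0.045 0 0 0 0"}}

```text
time: 6.8
tool_pos: [512.9, -228.9, 214.7]
tcp_rot: [-179.9, 0.2, -0.4]
ft_force: [0.8, -0.2, 0.5]
finger_gap: -0.1
```

Emit:
{"fn": "drive_tool", "kwargs": {"commands": "0.002 0.045 0 0 0 0;0.002 0.045 0 0 0 0;0 0.015 0 0 0 -0.108;0 0 0 0 0 -0.108;0 0 0 0 0 0;0 0 0 0 0 0"}}

```text
time: 7.4
tool_pos: [517.1, -332.0, 215.4]
tcp_rot: [-179.9, 0.1, 11.8]
ft_force: [-0.1, -0.4, 0.6]
finger_gap: -0.2
```

Run:
```python
from bench import *
from h import *
s=sense();c=wcam(s,snapshot('wrist'))
print(s['tool_pos'],s['tcp_rot'],s['time'],s['finger_gap'],s['ft_force'])
cv2.imwrite('pics/w2.png',c['img']);pickle.dump(c,open('w2.pkl','wb'))
print(proj(c,(520,-332.6,78)))
```

```text
[ 517.07162442 -331.95903596  215.35372434] [-1.79851519e+02  1.17770213e-01  1.18454783e+01] 7.4 -0.19986332816793972 [-0.06015497 -0.38154343  0.64545189]
[320.58719437 181.76058778]
```

View pics/w2.png

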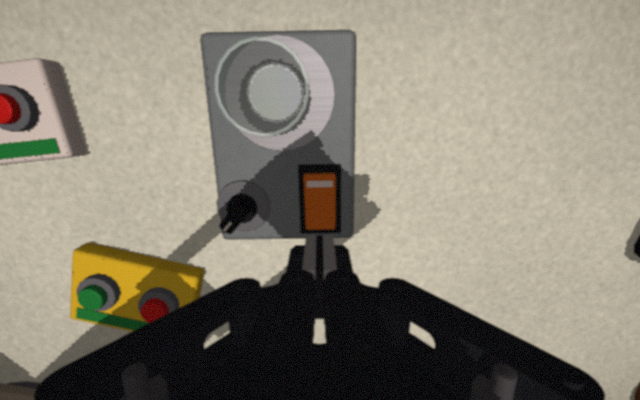

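Emit:
{"fn": "drive_tool", "kwargs": {"commands": "0.003 0 0.03 0 0 0;0 0 0.03 0 0 0;0 0 0.03 0 0 0;0 0 0.025 0 0 0;0 0 0.013 0 0 0;0 0 0 0 0 0;0 0 0 0 0 0"}}

```text
time: 8.15
tool_pos: [521.3, -332.2, 90.2]
tcp_rot: [180.0, -0.0, 12.0]
ft_force: [-0.1, 0.1, -0.5]
finger_gap: 0.2
```

Emit:
{"fn": "drive_tool", "kwargs": {"commands": "0 0 0.002 0 0 0;0 0 0.002 0 0 0;0 0 0.002 0 0 0;0 0 0.002 0 0 0;0 0 0 0 0 0"}}

```text
time: 8.65
tool_pos: [520.6, -332.0, 81.0]
tcp_rot: [-180.0, 0.0, 12.0]
ft_force: [-0.3, -0.3, 0.5]
finger_gap: -0.1
```

Emit:
{"fn": "drive_tool", "kwargs": {"commands": "0 0 0.002 0 0 0;0 0 0.002 0 0 0;0 0 0 0 0 0"}}

```text
time: 8.95
tool_pos: [521.3, -332.2, 77.5]
tcp_rot: [180.0, -0.1, 12.0]
ft_force: [0.6, 0.8, 1.1]
finger_gap: 0.3
```

Emit:
{"fn": "drive_tool", "kwargs": {"commands": "0 0 0.001 0 0 0;0 0 0.001 0 0 0;0 0 0 0 0 0"}}

```text
time: 9.25
tool_pos: [521.0, -332.3, 75.5]
tcp_rot: [180.0, -0.0, 12.0]
ft_force: [2.3, 0.4, 2.8]
finger_gap: 0.6
```

Emit:
{"fn": "drive_tool", "kwargs": {"commands": "0 0 0.001 0 0 0;0 0 0.001 0 0 0;0 0 0 0 0 0"}}

```text
time: 9.55
tool_pos: [521.1, -332.3, 73.5]
tcp_rot: [180.0, -0.0, 12.0]
ft_force: [2.9, 0.8, 4.0]
finger_gap: 0.2
```

Emit:
{"fn": "drive_tool", "kwargs": {"commands": "0 0 0.001 0 0 0;0 0 0.001 0 0 0;0 0 0 0 0 0"}}

```text
time: 9.85
tool_pos: [521.3, -332.2, 71.7]
tcp_rot: [180.0, -0.1, 12.0]
ft_force: [3.6, 1.1, 4.3]
finger_gap: -0.1
```

Emit:
{"fn": "drive_tool", "kwargs": {"commands": "0 0 0.001 0 0 0;0 0 0.001 0 0 0;0 0 0 0 0 0"}}

```text
time: 10.15
tool_pos: [521.5, -332.3, 70.7]
tcp_rot: [180.0, -0.1, 12.0]
ft_force: [1.8, 3.9, 12.1]
finger_gap: 0.1
```

Emit:
{"fn": "drive_tool", "kwargs": {"commands": "0 0 0.001 0 0 0;0 0 0 0 0 0;0 0 0 0 0 0"}}

```text
time: 10.45
tool_pos: [521.6, -332.4, 70.5]
tcp_rot: [179.9, -0.1, 12.0]
ft_force: [-1.3, 4.7, 18.2]
finger_gap: 0.3
```

Emit:
{"fn": "drive_tool", "kwargs": {"commands": "0 0 0.0005 0 0 0;0 0 0 0 0 0"}}

```text
time: 10.65
tool_pos: [521.6, -332.4, 70.5]
tcp_rot: [179.9, -0.1, 12.0]
ft_force: [-2.5, 5.9, 20.2]
finger_gap: -0.0
```

Emit:
{"fn": "drive_tool", "kwargs": {"commands": "0 0 -0.02 0 0 0;0 0 -0.03 0 0 0;0 0 -0.03 0 0 0;0 0 -0.03 0 0 0;0 0 -0.03 0 0 0;0 0 0 0 0 0"}}

```text
time: 11.25
tool_pos: [522.1, -333.7, 212.7]
tcp_rot: [179.7, -0.2, 12.0]
ft_force: [-0.0, -0.2, 1.0]
finger_gap: -0.1
```

Run:
```python
from bench import *
from h import *
s=sense();c=wcam(s,snapshot('wrist'));t=snapshot('side')
print(s['tool_pos'],s['tcp_rot'],s['time'],s['ft_force'])
a=cv2.resize(t['img'][120:180,290:380],(660,440),interpolation=cv2.INTER_CUBIC)
b=cv2.resize(c['img'][140:260,260:380],(440,440),interpolation=cv2.INTER_CUBIC)
im=cv2.resize(np.hstack([a,b]),None,fx=.72,fy=.72)
cv2.imwrite('pics/c2.png',im);cv2.imwrite('pics/c2w.png',c['img'])
```

```text
[ 522.05040253 -333.69415558  212.65480635] [179.70094238  -0.20814177  12.00464992] 11.25 [-0.04343618 -0.21326206  1.03216683]
```

View pics/c2.png

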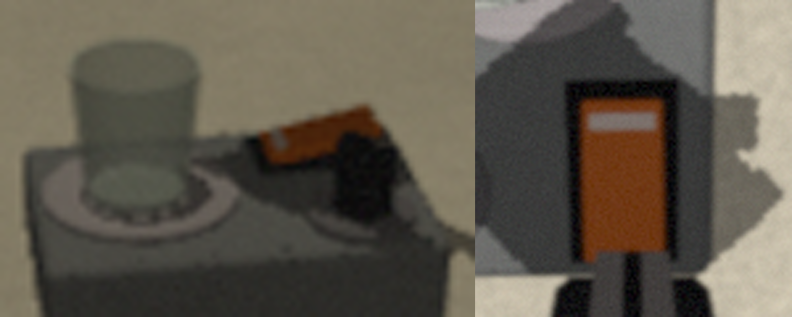

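View pics/c2w.png

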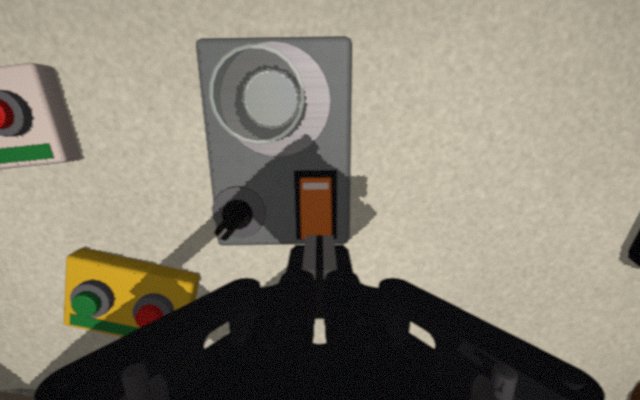

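Emit:
{"fn": "drive_tool", "kwargs": {"commands": "0.0064 -0.0426 0 0 0 0;0.0064 -0.0426 0 0 0 0;0.0064 -0.0426 0 0 0 0;0.0064 -0.0426 0 0 0 0;0.0064 -0.0426 0 0 0 0;0.0064 -0.0426 0 0 0 0;0.0064 -0.0426 0 0 0 0;0.0064 -0.0426 0 0 0 0;0.0064 -0.0426 0 0 0 0;0 0 0 0 0 0"}}

```text
time: 12.35
tool_pos: [495.2, 59.2, 205.4]
tcp_rot: [-179.9, 0.2, 12.3]
ft_force: [-0.0, 0.5, -0.5]
finger_gap: -0.0
```

Emit:
{"fn": "drive_tool", "kwargs": {"commands": "0 0 0.03 0 0 0;0 0 0.03 0 0 0;0 0 0 0 0 0;0 0 0 0 0 0"}}

```text
time: 12.75
tool_pos: [495.9, 54.2, 146.5]
tcp_rot: [-180.0, 0.2, 12.0]
ft_force: [-0.2, -0.4, -0.1]
finger_gap: -0.3
```

Run:
```python
from bench import *
from h import *
s=sense();c=wcam(s,snapshot('wrist'))
print(s['tool_pos'],s['tcp_rot'],s['time'],s['finger_gap'],s['ft_force'])
cv2.imwrite('pics/w3.png',c['img']);pickle.dump(c,open('w3.pkl','wb'))
print(proj(c,(498.7,54.9,47)))
hsv=cv2.cvtColor(c['img'],cv2.COLOR_BGR2HSV);m=cv2.inRange(hsv,(45,80,40),(90,255,255))
k,l,st,ce=cv2.connectedComponentsWithStats(m)
for i in range(1,k):
    if st[i,4]>100: print(ce[i].round(1),st[i],ray(c,ce[i],47).round(1))
```

```text
[495.9365794   54.18635662 146.49437423] [-179.97064009    0.22519911   11.98838696] 12.75 -0.3180300685131341 [-0.17122955 -0.41238281 -0.14661142]
[318.77184058 192.26907681]
[59.1 33.1] [  23    0   70   74 4586] [575.  259.1  47. ]
[318.8 191.6] [ 301  173   36   38 1045] [499.2  55.   47. ]
[366.2 226.1] [ 292  213  144   28 2062] [478.    9.8  47. ]
```

View pics/w3.png

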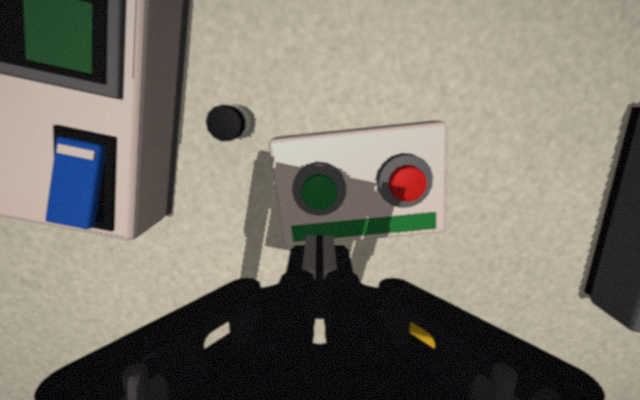

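Emit:
{"fn": "drive_tool", "kwargs": {"commands": "0.003 0 0.03 0 0 0;0 0 0.03 0 0 0;0 0 0.02 0 0 0;0 0 0.013 0 0 0;0 0 0 0 0 0;0 0 0 0 0 0"}}

```text
time: 13.4
tool_pos: [501.2, 55.3, 56.2]
tcp_rot: [180.0, -0.1, 12.0]
ft_force: [-1.4, 0.5, 0.7]
finger_gap: 0.1
```

Emit:
{"fn": "drive_tool", "kwargs": {"commands": "0 0 0.002 0 0 0;0 0 0.002 0 0 0;0 0 0.002 0 0 0;0 0 0 0 0 0"}}

```text
time: 13.8
tool_pos: [501.0, 55.5, 49.4]
tcp_rot: [180.0, -0.1, 12.0]
ft_force: [1.6, 0.4, 2.2]
finger_gap: -0.1
```

Emit:
{"fn": "drive_tool", "kwargs": {"commands": "0 0 0.002 0 0 0;0 0 0.002 0 0 0;0 0 0.001 0 0 0"}}

```text
time: 14.1
tool_pos: [501.0, 55.5, 44.8]
tcp_rot: [180.0, -0.1, 12.0]
ft_force: [-4.0, 0.7, 17.7]
finger_gap: 0.3
```

Emit:
{"fn": "drive_tool", "kwargs": {"commands": "0 0 0.0005 0 0 0;0 0 0 0 0 0;0 0 0 0 0 0"}}

```text
time: 14.4
tool_pos: [501.0, 55.5, 44.8]
tcp_rot: [180.0, -0.1, 12.0]
ft_force: [-3.4, -0.3, 15.8]
finger_gap: 0.1
```

Run:
```python
from bench import *
from h import *
s=sense();c=snapshot('wrist');t=snapshot('side')
print(s['tool_pos'],s['tcp_rot'],s['time'],s['ft_force'])
a=cv2.resize(t['img'][190:290,290:400],(480,436),interpolation=cv2.INTER_CUBIC)
cv2.imwrite('pics/k1.png',cv2.convertScaleAbs(a,alpha=1.6));cv2.imwrite('pics/k2.png',cv2.resize(c['img'][150:300,220:420],(800,600),interpolation=cv2.INTER_CUBIC))
```

```text
[500.99878554  55.47893765  44.845304  ] [ 1.79983147e+02 -7.53320536e-02  1.20277269e+01] 14.4 [-3.39125438 -0.27051471 15.79042544]
```

View pics/k1.png

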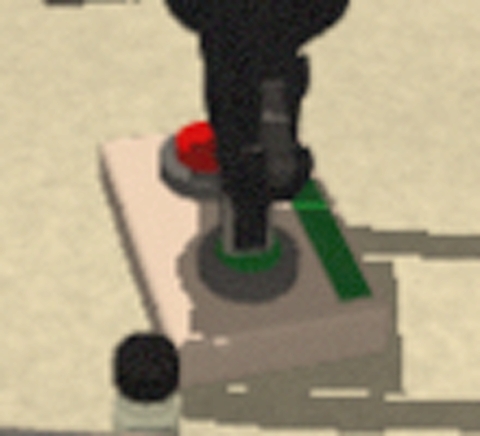

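View pics/k2.png

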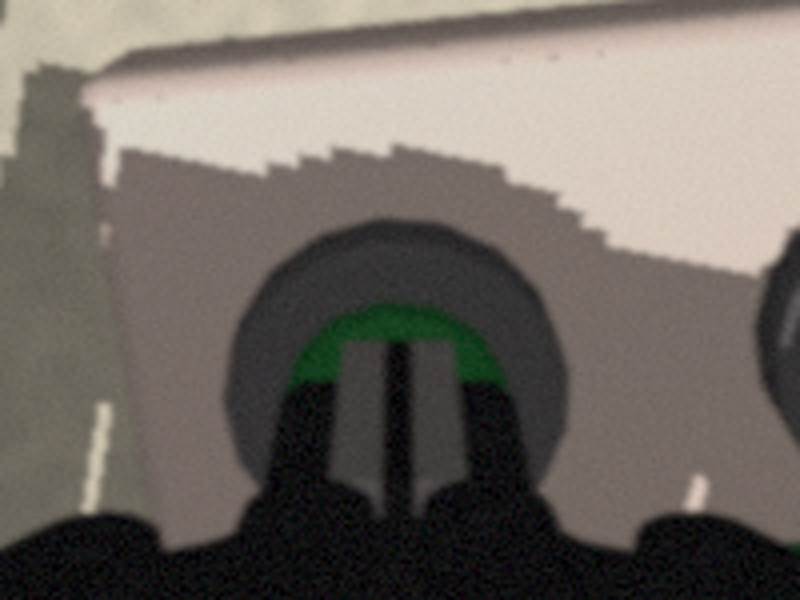

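Run:
```python
from bench import *
from h import *
s=sense();c=wcam(s,snapshot('wrist'));pickle.dump(c,open('w4.pkl','wb'))
print(s['time'],s['ft_force'],s['tool_pos'])
w=pickle.load(open('w3.pkl','rb'))
for n,cc in(('up',w),('dn',c)):
    im=cc['img'].astype(int)
    print(n)
    for r in (range(158,182) if n=='up' else range(198,236)):
        print(r,im[r,317:321].mean(0).round().astype(int),end=' | ')
    print()
```

```text
14.5 [-4.13754153 -0.30897424 15.24373065] [501.00995246  55.45314502  44.86155222]
up
158 [193 206 208] | 159 [192 204 207] | 160 [182 194 197] | 161 [150 159 162] | 162 [ 93  98 100] | 163 [64 64 65] | 164 [76 76 79] | 165 [78 77 80] | 166 [61 61 64] | 167 [50 50 52] | 168 [51 49 51] | 169 [52 50 52] | 170 [50 50 50] | 171 [52 50 51] | 172 [47 52 46] | 173 [36 47 36] | 174 [30 51 21] | 175 [22 49 12] | 176 [28 57 18] | 177 [30 60 18] | 178 [32 64 23] | 179 [32 64 22] | 180 [31 64 24] | 181 [29 63 21] | 
dn
198 [101 106 118] | 199 [100 108 118] | 200 [100 108 118] | 201 [101 109 119] | 202 [100 106 117] | 203 [ 97 104 114] | 204 [80 84 94] | 205 [58 60 65] | 206 [42 43 43] | 207 [43 41 42] | 208 [42 40 42] | 209 [41 41 43] | 210 [50 48 50] | 211 [51 51 52] | 212 [55 54 57] | 213 [53 53 55] | 214 [55 54 54] | 215 [51 51 52] | 216 [51 52 52] | 217 [52 52 52] | 218 [51 52 54] | 219 [52 52 54] | 220 [52 52 52] | 221 [51 50 51] | 222 [53 51 53] | 223 [54 54 54] | 224 [49 52 49] | 225 [42 52 42] | 226 [31 52 24] | 227 [25 55 19] | 228 [26 58 16] | 229 [33 65 24] | 230 [32 65 20] | 231 [35 68 26] | 232 [29 64 17] | 233 [30 65 21] | 234 [28 56 20] | 235 [20 36 18] |
```

Run:
```python
from h import *
w=pickle.load(open('w3.pkl','rb'));c=pickle.load(open('w4.pkl','rb'))
f=lambda cc,r,z:ray(cc,(318.5,r),z)[0]
print('up: base',f(w,161.5,29),'house top',f(w,163.7,41),'keybase',f(w,172.5,41),'keytop',f(w,175.7,47))
for dz in(0,2,3.8):
    print('dn bias',dz,'base',f(c,204.3,29+dz),'house top',f(c,209.5,41+dz),'keybase',f(c,225,41+dz),'keytop if41',f(c,228.5,41+dz),'if45',f(c,228.5,45+dz))
# side: project key red/green rims
s=pickle.load(open('d0.pkl','rb'))['side']
```

```text
up: base 520.315521997552 house top 520.6015328481133 keybase 513.4699545475085 keytop 512.1517689817612
dn bias 0 base 520.0320771441586 house top 521.0656283736196 keybase 512.9404013091303 keytop if41 511.0721420538306 if45 512.653000556937
dn bias 2 base 520.649809533541 house top 521.7198031767492 keybase 513.7053581053063 keytop if41 511.86257130538377 if45 513.4434298084901
dn bias 3.8 base 521.2057686839851 house top 522.308560499566 keybase 514.3938192218648 keytop if41 512.5739576317817 if45 514.154816134888
```

Emit:
{"fn": "drive_tool", "kwargs": {"commands": "0 0 0.001 0 0 0;0 0 0 0 0 0;0 0 0 0 0 0;0 0 0 0 0 0;0 0 0 0 0 0"}}

```text
time: 15.05
tool_pos: [501.1, 55.5, 44.7]
tcp_rot: [180.0, -0.1, 12.0]
ft_force: [-8.9, -0.4, 25.4]
finger_gap: -0.2
```

Run:
```python
from bench import *
from h import *
s=sense();print(s['time'],s['ft_force'],s['wrist_torque'],s['tool_pos'],s['joint_efforts'])
t=snapshot('top');si=snapshot('side')
o=pickle.load(open('d0.pkl','rb'))
a=si['img'][205:285,300:390];b=o['side']['img'][205:285,300:390]
im=np.hstack([cv2.resize(x,(400,356),interpolation=cv2.INTER_CUBIC) for x in(b,a)])
cv2.imwrite('pics/k3.png',cv2.convertScaleAbs(im,alpha=1.6))
cv2.imwrite('pics/k4.png',cv2.resize(t['img'][160:280,200:400],(800,480)))
```

```text
15.05 [-8.9284935  -0.35885874 25.41693353] [-0.13964919  1.55296874 -0.00279654] [501.12175852  55.46146753  44.69748604] [-2.20706142e-01 -3.66310287e+01 -3.77110183e+01  1.54184564e-01
 -3.21698025e+00 -2.97470415e-04]
```

View pics/k3.png

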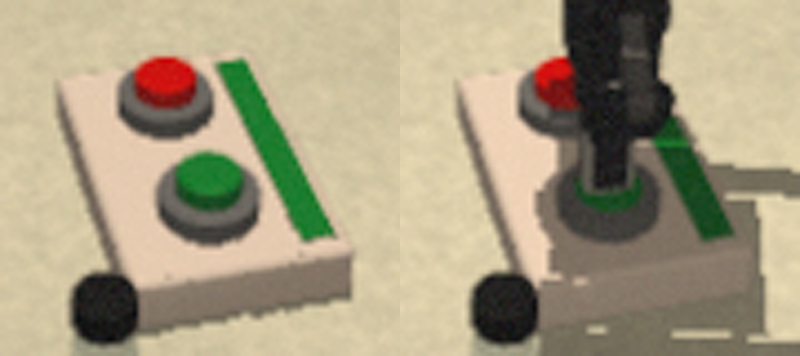

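View pics/k4.png

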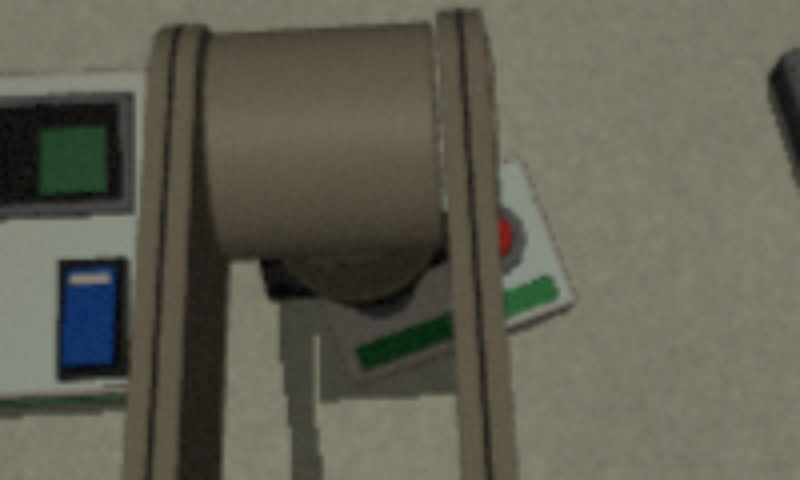

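Run:
```python
from bench import *
from h import *
si=snapshot('side');print(sense()['time'])
im=si['img'].astype(int);o=pickle.load(open('d0.pkl','rb'))['side']['img'].astype(int)
for u in(344,346,348):
  print(u,[(r,tuple(o[r,u])) for r in range(236,262)])
print()
for u in(342,345,348):
  print(u,[(r,tuple(int(q) for q in im[r,u])) for r in range(240,262)])
Z=lambda v:(v/4.45-205*0)
for z in(41,45): print(z,'finger near bottom',proj(si,(501,62.5,z)),proj(si,(501,69.5,z)))
print('key top near edge z47',proj(si,(499,70,47)),'far',proj(si,(499,40,47)),'base near',proj(si,(499,70,41)),'house base near',proj(si,(499,77,29)))
```

```text
15.2
344 [(236, (np.int64(110), np.int64(127), np.int64(143))), (237, (np.int64(111), np.int64(126), np.int64(143))), (238, (np.int64(100), np.int64(119), np.int64(128))), (239, (np.int64(67), np.int64(98), np.int64(80))), (240, (np.int64(30), np.int64(78), np.int64(16))), (241, (np.int64(28), np.int64(77), np.int64(18))), (242, (np.int64(30), np.int64(79), np.int64(17))), (243, (np.int64(32), np.int64(78), np.int64(21))), (244, (np.int64(29), np.int64(78), np.int64(18))), (245, (np.int64(27), np.int64(78), np.int64(14))), (246, (np.int64(31), np.int64(80), np.int64(18))), (247, (np.int64(33), np.int64(79), np.int64(21))), (248, (np.int64(29), np.int64(68), np.int64(21))), (249, (np.int64(23), np.int64(50), np.int64(16))), (250, (np.int64(18), np.int64(47), np.int64(15))), (251, (np.int64(25), np.int64(49), np.int64(27))), (252, (np.int64(47), np.int64(60), np.int64(54))), (253, (np.int64(59), np.int64(65), np.int64(68))), (254, (np.int64(61), np.int64(65), np.int64(69))), (255, (np.int64(52), np.int64(57), np.int64(59))), (256, (np.int64(38), np.int64(41), np.int64(43))), (257, (np.
[... 3958 characters left out ...]
), (244, (13, 13, 14)), (245, (19, 19, 21)), (246, (22, 26, 29)), (247, (33, 41, 38)), (248, (35, 51, 35)), (249, (22, 46, 16)), (250, (16, 46, 10)), (251, (20, 50, 17)), (252, (31, 46, 31)), (253, (34, 36, 39)), (254, (38, 39, 41)), (255, (37, 40, 42)), (256, (37, 37, 41)), (257, (40, 40, 42)), (258, (40, 41, 45)), (259, (44, 49, 55)), (260, (57, 64, 73)), (261, (61, 70, 79))]
41 finger near bottom [344.94929745 248.63310257] [344.85631023 251.0964043 ]
45 finger near bottom [345.01370483 247.05338759] [344.92095198 249.51152935]
key top near edge z47 [346.00736706 248.94410063] far [346.35795916 238.68194326] base near [345.90508894 251.32604146] house base near [345.61675868 258.54458201]
```

Emit:
{"fn": "drive_tool", "kwargs": {"commands": "0 0 0 0 0 0;0 0 0 0 0 0;0 0 0 0 0 0;0 0 0 0 0 0;0 0 0 0 0 0;0 0 0 0 0 0"}}

```text
time: 15.8
tool_pos: [501.1, 55.4, 44.7]
tcp_rot: [180.0, -0.1, 12.0]
ft_force: [-9.3, -0.7, 24.6]
finger_gap: 0.0
```

Emit:
{"fn": "drive_tool", "kwargs": {"commands": "0 0 -0.0025 0 0 0;0 0 0 0 0 0;0 0 0 0 0 0"}}

```text
time: 16.1
tool_pos: [500.9, 55.5, 45.3]
tcp_rot: [180.0, -0.1, 12.0]
ft_force: [2.7, -0.0, 5.3]
finger_gap: 0.3
```

Emit:
{"fn": "drive_tool", "kwargs": {"commands": "0 0 -0.001 0 0 0;0 0 0 0 0 0;0 0 0 0 0 0"}}

```text
time: 16.4
tool_pos: [500.5, 55.4, 45.9]
tcp_rot: [180.0, -0.0, 12.0]
ft_force: [4.1, 0.7, 4.3]
finger_gap: 0.2
```

Emit:
{"fn": "drive_tool", "kwargs": {"commands": "0 0 -0.001 0 0 0;0 0 0 0 0 0;0 0 0 0 0 0"}}

```text
time: 16.7
tool_pos: [500.1, 55.4, 46.7]
tcp_rot: [-180.0, 0.0, 12.0]
ft_force: [1.6, 0.2, 3.7]
finger_gap: -0.1
```

Emit:
{"fn": "drive_tool", "kwargs": {"commands": "0 0 -0.0015 0 0 0;0 0 0 0 0 0;0 0 0 0 0 0"}}

```text
time: 17.0
tool_pos: [499.8, 55.5, 48.1]
tcp_rot: [-180.0, 0.0, 12.0]
ft_force: [1.5, 0.5, 3.3]
finger_gap: 0.1
```

Emit:
{"fn": "drive_tool", "kwargs": {"commands": "0 0 -0.0015 0 0 0;0 0 0 0 0 0;0 0 0 0 0 0"}}

```text
time: 17.3
tool_pos: [499.8, 55.4, 49.5]
tcp_rot: [-180.0, 0.1, 12.0]
ft_force: [-0.3, -0.4, 2.8]
finger_gap: -0.2
```

Emit:
{"fn": "drive_tool", "kwargs": {"commands": "0 0 -0.0015 0 0 0;0 0 0 0 0 0;0 0 0 0 0 0"}}

```text
time: 17.6
tool_pos: [499.8, 55.5, 51.1]
tcp_rot: [-180.0, 0.0, 12.0]
ft_force: [-0.0, -0.8, 1.2]
finger_gap: -0.0
```

Emit:
{"fn": "drive_tool", "kwargs": {"commands": "0 0 -0.0015 0 0 0;0 0 0 0 0 0;0 0 0 0 0 0"}}

```text
time: 17.9
tool_pos: [500.1, 55.5, 52.7]
tcp_rot: [-180.0, 0.0, 12.0]
ft_force: [0.4, -1.3, -0.4]
finger_gap: 0.1
```

Emit:
{"fn": "drive_tool", "kwargs": {"commands": "0 0 -0.03 0 0 0;0 0 -0.04 0 0 0;0 0 -0.04 0 0 0;0 0 -0.04 0 0 0;-0.04 0 0 0 0 0;-0.04 0 0 0 0 0;-0.03 0 0 0 0 0;0 0 0 0 0 0"}}

```text
time: 18.7
tool_pos: [390.1, 32.2, 202.5]
tcp_rot: [180.0, 0.0, 12.0]
ft_force: [0.6, 0.1, 0.7]
finger_gap: 0.1
```

Run:
```python
from bench import *
from h import *
s=sense();print(s['time'],s['tool_pos'],s['ft_force'])
t=snapshot('top');si=snapshot('side');w=snapshot('wrist');c=wcam(s,w)
pickle.dump((si,t,c),open('d5.pkl','wb'))
cv2.imwrite('pics/s5.png',si['img']);cv2.imwrite('pics/t5.png',t['img']);cv2.imwrite('pics/w5.png',c['img'])
a=cv2.resize(si['img'][280:335,320:400],(640,440),interpolation=cv2.INTER_CUBIC)
b=cv2.resize(si['img'][120:180,290:380],(660,440),interpolation=cv2.INTER_CUBIC)
cv2.imwrite('pics/r5.png',cv2.resize(np.hstack([a,b]),None,fx=.6,fy=.6))
import math
def pt(o,yaw,p):
    c_,s_=math.cos(yaw),math.sin(yaw);return (o[0]+c_*p[0]-s_*p[1],o[1]+s_*p[0]+c_*p[1],p[2])
# paddle corners relative to press stripe
for n,st,yaw,pz,off in(('T',(500,223.6),-.006,80,(320,280,8)),('S',(519,-332.4),.209,70,(290,120,7.33))):
  for ang in(.2,0,-.2):
    h=3.7
    R=[]
    for d,y in((30,15),(30,-15),(-30,15),(-30,-15),(22,0)):
        x=d*math.cos(ang)-h*math.sin(ang);z=pz+h*math.cos(ang)+d*math.sin(ang)
        x0=22*math.cos(.2)-h*math.sin(.2)
        q=proj(si,pt(st,yaw,(x-x0,y,z)));R.append(((np.array(q)+.5-off[:2])*off[2]*.6).round().astype(int).tolist())
    print(n,ang,R)
```

```text
18.7 [390.10502746  32.18172906 202.48342056] [0.63798607 0.06637533 0.65923116]
T 0.2 [[89, 119], [94, 44], [283, 158], [279, 82], [117, 86]]
T 0 [[85, 132], [89, 57], [284, 145], [280, 68], [113, 95]]
T -0.2 [[84, 145], [88, 70], [281, 132], [277, 55], [111, 105]]
S 0.2 [[225, 108], [216, 88], [317, 120], [307, 99], [233, 99]]
S 0 [[222, 117], [214, 96], [317, 111], [307, 91], [231, 106]]
S -0.2 [[222, 126], [214, 105], [316, 102], [305, 82], [230, 112]]
```

View pics/r5.png

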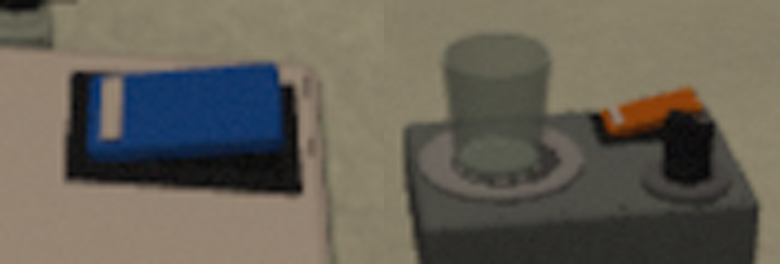

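View pics/s5.png

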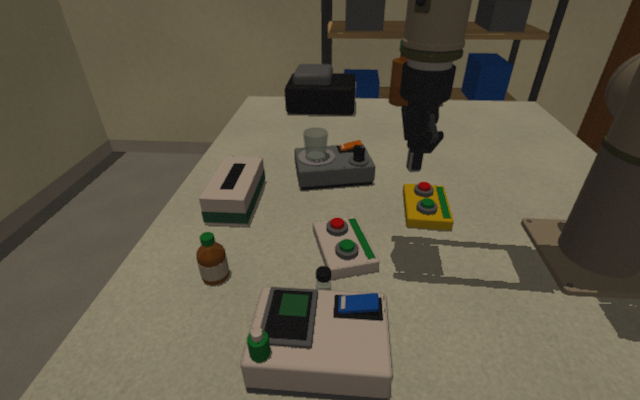

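View pics/t5.png

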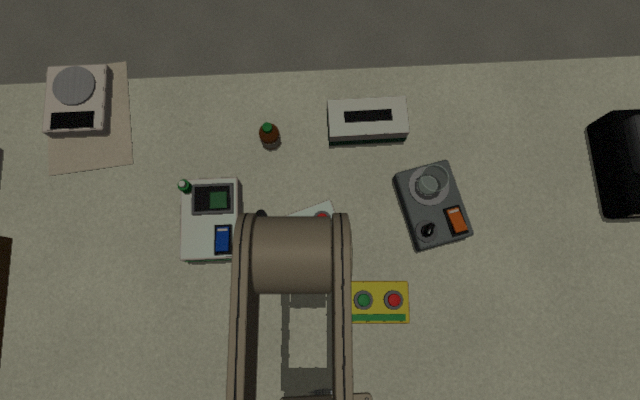

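Run:
```python
from h import *
from bench import *
si,t,c=pickle.load(open('d5.pkl','rb'));o=pickle.load(open('d0.pkl','rb'))
for n,(y0,y1,x0,x1) in dict(pod=(215,275,312,378),vial=(265,290,313,333),beaker_knob=(128,188,292,375),bottle=(230,285,193,232),box=(155,222,200,268)).items():
    a=cv2.cvtColor(o['side']['img'][y0:y1,x0:x1],cv2.COLOR_BGR2GRAY).astype(np.float32);b=cv2.cvtColor(si['img'][y0:y1,x0:x1],cv2.COLOR_BGR2GRAY).astype(np.float32)
    print(n,cv2.phaseCorrelate(a,b),np.abs(a-b).max(),(np.abs(a-b)>25).sum())
hand_in()
```

```text
pod ((0.011625349860707956, -0.029119600076008112), 0.9874941675751298) 10.0 0
vial ((-0.11215652390556308, 0.442291285898051), 0.9933240880966187) 10.0 0
beaker_knob ((0.06940778266437775, 0.10123015985478645), 0.8486884449146412) 82.0 69
bottle ((0.007787085129901783, -0.004560902454695537), 0.9894882353146871) 7.0 0
box ((0.017530916102955985, 0.03646548387214921), 0.9818016956617803) 12.0 0
the job is handed in; nothing more can be done
```

The titration run is started and handed in at about 19 s of the 54 s allowed. I switched on the blue titrator rocker, then the orange stirrer rocker. After both were on, I pressed the green start key, held it down for about 1.7 s and let go.

**Rockers:** Both were pressed against a hard stop, at 24 N on the titrator and 20 N on the stirrer. The last side picture shows the near halves raised and the stripes where the "on" position should put them, within about 1 pixel.

**Start key:** The arm's height reading was off here. It read 44.7 mm with the key held down, where I expected 41 mm, and the pictures alone could not settle it. As I let go, the force fell from about 5 N to nothing over roughly 6 mm, which matches the key's spring, so I take it the key was fully down and came back up.

**Everything else:** Start and end side pictures show no shift of the pod, vial, bottle or tissue box. The picture area around the stirrer differs in 69 pixels. I put this down to the orange rocker tipping over, because the beaker and knob look unmoved by eye, but I did not measure them separately. The red stop key was not approached, and the arm ended clear at about 200 mm height.

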